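Close and clamp the microscope-slide box

TASK

The microscope-slide box has been left part open with its cover clamped. Swing the clamp lever fully open, slide the cover fully home over the compartment (it has no handle: drag it with a fingertip pressed on its top, gently, the cover is thin), then swing the lever back to fully locked. Leave the basket, the beaker and the dish where they stand.

Things in the scene. Friction and masses are not known exactly. Their poses are not given: they have to be found in the camera images.
- slidebox: Grey slide box, fixed to the bench. Origin: centre of its underside on the bench; x across, y along the box. Body 130 (x) x 290 (y) mm on a black base plate 150 x 310 x 8 mm. Open compartment y -137 to -5 mm, glass slides standing in it. Side walls 58 mm high, 100 mm clear between them; end wall at the closed end 54 mm high, level with the cover's top.
- deck_edge (a point): Middle of the upper edge of the flat aluminium deck, where the deck begins beside the compartment: y -5 mm, 64 mm above the bench. The deck, 6 mm thick, spans the box's width and reaches from here 150 mm towards +y. The cover goes under it as it opens.
- cover (a joint): White sliding cover, a plain stiff plate 108 (x) x 155 (y) x 4 mm, its top 54 mm above the bench. Value in m: 0 = fully home (hard stop, compartment covered), 0.11 = fully open; closes towards the box's -y. Slides at about 3 N when unclamped, is held when clamped. Only its top and leading edge are exposed; at the start at least 30 mm of its length shows in front of the deck.
- cover_pad (a point): On the cover's flat top, middle of the thin dark rubber thumb pad (56 x 26 mm, flush), 17 mm behind the leading edge, on the box's centre line, 54 mm above the bench; moves with the cover. Axes as the box.
- lever (a joint): Clamp lever on the deck, dark steel, turning about a vertical axis. Value in rad: 0 = locked, arm along the box's +y; 1.6 = fully open, arm swung clockwise seen from above to the box's +x, out over the side of the box. Stiff hinge, stays where it is left; the arm needs about 2 N at its end.
- lever_pivot (a point): On the lever's turning axis, at the arm's mid height, 79 mm above the bench; at x +45, y +30 mm of the box. Hub 28 mm across, its top 88 mm above the bench. Its axes turn with the lever: y points along the arm.
- lever_grip (a point): On the axis of the round upright grip (20 mm across, 70 to 96 mm above the bench) at the arm's end, 85 mm from the pivot; 79 mm above the bench. The arm is 14 mm wide, 72 to 86 mm above the bench, 8 mm clear of the deck. Its axes turn with the lever: y points along the arm.
- basket: Bystander: open blue plastic basket 170 x 110 x 55 mm, standing loose. Origin: centre of its underside.
- beaker: Bystander: glass beaker 68 mm across, 85 mm high, standing loose. Origin: centre of its underside.
- petri: Bystander: closed flat glass dish 94 mm across, 18 mm high, loose. Origin: centre of its underside.

How it is judged:
On the way, in this order (a step that is already met when the one before it is completed fails the run):
1. the clamp lever is swung open while the cover is still part open (value of joint lever above 1.3 rad and value of joint cover above 0.03 m), for 0.2 s.
2. the cover is slid fully home with the lever open (value of joint cover below 0.004 m and value of joint lever above 1.2 rad), for 0.2 s.
At the end, for the whole second after the job is handed in: the cover is within 4 mm of fully home and the clamp lever within 0.15 rad (9 degrees) of fully locked (value of joint cover below 0.004 m and value of joint lever below 0.15 rad); the robot touches nothing.
It fails at once if the fingers bear on the thin cover with more than 40 N (contact force between the fingers and cover above 40 N).
It fails at once if the basket is moved more than 30 mm (distance of basket from where it was at the start of the episode above 0.03 m).
It fails at once if the beaker is moved more than 30 mm (distance of beaker from where it was at the start of the episode above 0.03 m).
It fails at once if the petri is moved more than 30 mm (distance of petri from where it was at the start of the episode above 0.03 m).
It also fails if it takes over 64 s, if anything falls off the work surface, if the arm or the gripper's body presses on something with over 40 N, if the wrist force passes 120 N, or if a joint passes its speed limit or range.

ROBOT

A 6-joint arm with a two-finger parallel gripper is mounted at the origin on the work surface. World frame = base frame: x ahead of the robot, y to its left, z up, the work surface at z = 0. Lengths are in m, angles in rad, forces in N, time in s.
With the tool pointing down it reaches from about 0.325 to 0.925 m from the base axis. Payload 3.1 kg.
Tool frame: the origin (TCP) lies midway between the tips of the shut fingers; the grasp point (between the pads) lies 19 mm behind it; z points along the fingers, y is the direction in which the jaws open and shut (so a half turn about z gives the same grasp; the last joint's range is limited). The gripper opens to 85 mm and grips with 20 to 120 N. Pads are 22 mm wide; open, the fingers measure 114 mm over their backs; the gripper's body (76 mm by 85 mm) begins 54 mm behind the grasp point. The pads swing forward as they close: fully open they stand 13 mm farther back than shut.
Start: joints at [1.201, 0.217, 1.613, -0, 1.311, -0.112], TCP at [0.159, 0.604, 0.231] pointing down, gripper open.
Joint ranges: [-2.75, 2.75], [-0.78, 2.1], [0.31, 2.55], [-1.13, 4.27], [0.13, 2.63], [-2.58, 2.58]. Speed limits (rad/s): [2.79, 2.79, 3.14, 3.14, 3.14, 3.14].

INTERFACE

Orientations are given as a unit quaternion [w, x, y, z].
In Python, from cell import * gives the robot as it stands.
- The arm moves only by the shell command python3 -m crank 'ROWS' [FORCE]. ROWS is JSON, a list of rows, each an object with "twist": the turn, a rotation vector about the tool's x, y, z in rad, a list of three; "dp": the shift along the tool's x, y, z in m, a list of three; "fingers": the opening, from -1 (shut) to 1 (fully open). In form: [{"twist": [rx, ry, rz], "dp": [x, y, z], "fingers": fingers}, ...]. A call has 1 to 12 rows; each row is the pose to reach, as a shift and turn from the pose commanded when the call began, along the tool's axes at that moment; what a row does not reach only later rows make up. A row lasts 1/8 s, in which the tool goes at most 62.5 mm and 10.7 degrees, less where a joint would pass 70% of its speed; a pose out of reach is approached as far as the arm can. A call with a gripper value outside its range is refused whole. The fingers move at their own pace and stop on an object; FORCE is the grip in N (left out, the last holds). Time passes only in rows, so rows that repeat a pose let the fingers close. It gives the time, the measured TCP pose, the force and the opening at its end, in the units of the state.
- get_state(): the state, without advancing time (a new reading comes with each control period).
- get_image(name): name is "scene" or "top" or "wrist"; returns the picture (400x640x3 uint8, red, green, blue); there is no depth.
- get_calibration(name): a dict with "fx", "fy", "cx", "cy" (pixels), "pose" (4x4, takes a point from camera to world coordinates); the wrist camera has in their place "tool_from_camera" (4x4, takes a point from camera to tool coordinates, whose origin is the TCP and whose axes are the flange's). Camera axes: x right, y down, z forward; pixel columns grow to the right and rows downward; lengths in m; the calibration is good to about 2 mm. A picture is of the moment at which its call begins: read the wrist's pose just before it. get_calibration takes no time and is no camera call.
- close_job(): hands the job in, once; it reports no verdict.
The state is a dict: "time_s": time; "joint_pos": joint angles; "dq": joint speeds; "effort": joint torques, N m; "eef_pos": TCP position; "tool_rot": TCP orientation; "wrist_force": force on the tool from outside, world axes, zero at the start; "wrist_torque": the same for the moment, N m; "finger_gap": finger opening in m.
Only numpy, scipy, OpenCV 4.12 (cv2) and the standard library are available. Lean on these libraries where they do the work, as an engineer would, in place of code of your own. Each camera call takes 0.05 s, during which the arm holds its last target. There are 200 camera calls.

## Working session

There is one attempt and no reset: what is moved stays moved. The work goes in short steps, Python scripts to look and compute and a shell command to move; the robot and the scene stay as the last step left them, time stands still between calls to the robot, and variables do not carry over. Pictures are saved under pics/ and viewed, about 8 in all and at most 12, crops included, and the job is handed in when it is done.

```bash
mkdir -p pics; ls
python3 - <<'E'
from cell import *
import cv2,numpy as np
for n in("top","scene"):
    im=get_image(n);cv2.imwrite(f"pics/{n}0.png",im[:,:,::-1]);c=get_calibration(n);print(n,c['fx'],c['cx'],c['cy'],np.round(c['pose'],3).tolist())
s=get_state();print(s)
print(get_calibration("wrist"))
E
```

```text
pics
top 448.9406794437599 322.5683409409272 200.79680901401804 [[0.018, -0.998, 0.056, 0.495], [-1.0, -0.018, 0.013, -0.036], [-0.012, -0.057, -0.998, 1.34], [0.0, 0.0, 0.0, 1.0]]
scene 486.48261313077325 318.1835562304442 201.6071263037736 [[0.653, 0.512, -0.558, 1.387], [0.757, -0.429, 0.492, -0.77], [0.012, -0.744, -0.668, 1.072], [0.0, 0.0, 0.0, 1.0]]
{'time_s': 0.1, 'joint_pos': array([ 1.20079448e+00,  2.17695496e-01,  1.61480917e+00, -1.96710526e-05,
        1.31128262e+00, -1.12206837e-01]), 'dq': array([ 0.0009868 , -0.000803  , -0.00357621, -0.00101215,  0.00237342,
        0.00100911]), 'effort': array([-9.75267503e-04, -3.98067641e+01, -3.04973781e+01, -2.01700295e-04,
        4.12921625e-03, -2.52312151e-05]), 'eef_pos': array([0.15906036, 0.60365066, 0.23006989]), 'tool_rot': array([-2.52783159e-04,  1.28538280e-01,  9.91703941e-01, -1.06784463e-03]), 'wrist_force': array([1.14352912, 0.12321802, 0.9193768 ]), 'wrist_torque': array([-0.05015229, -0.00921244, -0.03444486]), 'finger_gap': 0.08516383201566229}
{'fx': 330.7182212288167, 'fy': 330.7182212288167, 'cx': 321.3667566394217, 'cy': 199.71144174427806, 'tool_from_camera': array([[-1.03659094e-03, -9.65507799e-01, -2.60372072e-01,
         6.69372840e-02],
       [ 9.99999428e-01, -9.32146671e-04, -5.24616425e-04,
        -1.42013249e-03],
       [ 2.63816289e-04, -2.60372467e-01,  9.65508213e-01,
        -1.42835118e-01],
       [ 0.00000000e+00,  0.00000000e+00,  0.00000000e+00,
         1.00000000e+00]])}
```

View pics/top0.png

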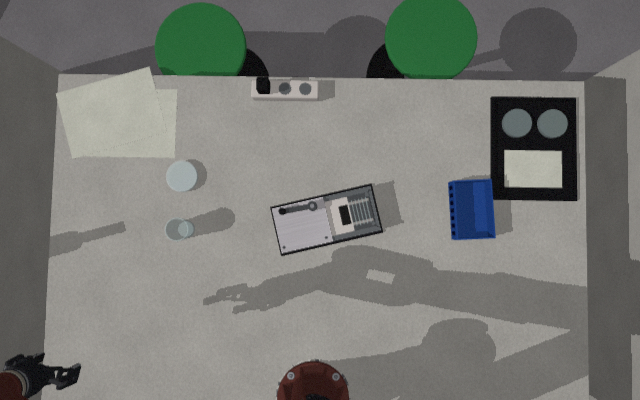

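View pics/scene0.png

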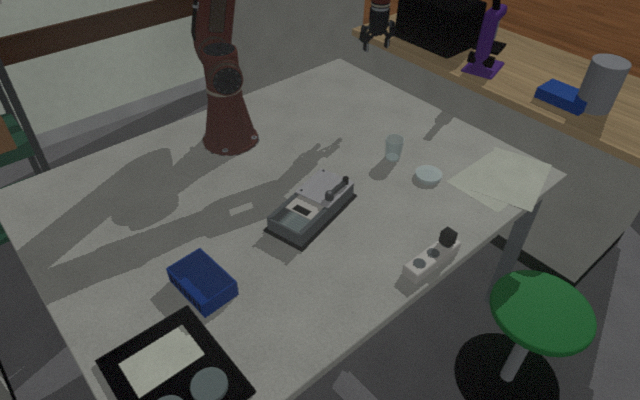

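The top view shows the box's base corners near (271,207), (372,184), (382,232) and (281,255). The lever hub is near (312,206), the grip near (282,211) and the pad near (345,215). The basket, beaker and dish are all well clear of it. I'll take a rough pose, then move in for a close wrist view.

```bash
cat > h.py <<'E'
from cell import *
import cv2,numpy as np
from scipy.spatial.transform import Rotation as R
def rot(q): return R.from_quat([q[1],q[2],q[3],q[0]])
def tool():
    s=get_state();T=np.eye(4);T[:3,:3]=rot(s['tool_rot']).as_matrix();T[:3,3]=s['eef_pos'];return T
def cast(c,P,uv,z):
    d=P[:3,:3]@[(uv[0]-c['cx'])/c['fx'],(uv[1]-c['cy'])/c['fy'],1];return P[:3,3]+d*(z-P[2,3])/d[2]
def project(c,P,p):
    q=P[:3,:3].T@(np.asarray(p)-P[:3,3]);return np.array([c['fx']*q[0]/q[2]+c['cx'],c['fy']*q[1]/q[2]+c['cy']])
E
python3 - <<'E'
from h import *
c=get_calibration("top");P=np.array(c['pose'])
q=[cast(c,P,u,.008) for u in [(271,207),(372,184),(382,232),(281,255)]]
print(np.round(q,3),np.linalg.norm(q[0]-q[1]),np.linalg.norm(q[1]-q[2]))
print('centre',np.mean(q,0)); d=q[0]-q[1]+q[3]-q[2];print('yaw',np.arctan2(-d[0],d[1]))
for n,u,z in(('hub',(312,206),.088),('grip',(282,211),.096),('pad',(345,215),.054)):print(n,cast(c,P,u,z))
T=tool();print(np.round(T,3))
# rows target: TCP above box centre, same orientation
t=np.mean(q,0).copy();t[2]=.30
print('dp',T[:3,:3].T@(t-T[:3,3]))
E
```

```text
[[ 0.549  0.134  0.008]
 [ 0.623 -0.165  0.008]
 [ 0.481 -0.196  0.008]
 [ 0.408  0.101  0.008]] 0.30799242003082994 0.14524285928370068
centre [ 0.51546453 -0.03148557  0.008     ]
yaw 0.24204444950661086
hub [0.55095733 0.0093304  0.088     ]
grip [0.53522573 0.0920103  0.096     ]
pad [ 0.52838736 -0.08439346  0.054     ]
[[-0.967  0.255 -0.001  0.159]
 [ 0.255  0.967 -0.002  0.604]
 [ 0.    -0.002 -1.     0.23 ]
 [ 0.     0.     0.     1.   ]]
dp [-0.50653559 -0.52343702 -0.06890254]
```

```bash
python3 -m crank '[{"twist":[0,0,-0.25],"dp":[-0.25,-0.27,0],"fingers":-1},{"twist":[0,0,-0.25],"dp":[-0.25,-0.27,0],"fingers":-1},{"twist":[0,0,-0.25],"dp":[-0.25,-0.27,0],"fingers":-1},{"twist":[0,0,-0.5],"dp":[-0.25,-0.27,0],"fingers":-1},{"twist":[0,0,-0.5],"dp":[-0.25,-0.27,0],"fingers":-1},{"twist":[0,0,-0.5],"dp":[-0.25,-0.27,0],"fingers":-1},{"twist":[0,0,-0.5],"dp":[-0.49,-0.526,0.03],"fingers":-1},{"twist":[0,0,-0.5],"dp":[-0.49,-0.526,0.03],"fingers":-1},{"twist":[0,0,-0.5],"dp":[-0.49,-0.526,0.03],"fingers":-1},{"twist":[0,0,-0.5],"dp":[-0.49,-0.526,0.03],"fingers":-1},{"twist":[0,0,-0.5],"dp":[-0.49,-0.526,0.03],"fingers":-1},{"twist":[0,0,-0.5],"dp":[-0.49,-0.526,0.03],"fingers":-1}]' 20
python3 - <<'E'
from h import *
T=tool();im=get_image("wrist");np.save('T1.npy',T);cv2.imwrite("pics/w1.png",im[:,:,::-1]);print(np.round(T,4))
E
```

```text
time_s: 1.6
eef_pos: [0.4995, -0.0318, 0.2007]
tool_rot: [-0.0, -0.12, 0.993, -0.0]
wrist_force: [-0.0, -0.1, 0.4]
finger_gap: -0.0002
[[-9.714e-01 -2.375e-01 -5.000e-04  4.995e-01]
 [-2.375e-01  9.714e-01 -1.000e-04 -3.180e-02]
 [ 5.000e-04  0.000e+00 -1.000e+00  2.007e-01]
 [ 0.000e+00  0.000e+00  0.000e+00  1.000e+00]]
```

View pics/w1.png

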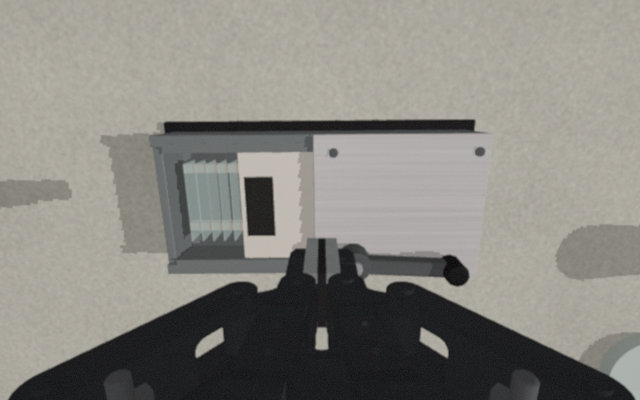

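Wrist view: the near base edge runs from (165,122) to (474,121). The deck corners are at (313,135) and (491,133), the pad centre is about (259,206), the hub about (353,262) and the grip about (456,270).

Run:
```python
from h import *
T=np.load('T1.npy');c=get_calibration("wrist");P=T@c['tool_from_camera']
im=cv2.imread('pics/w1.png');g=im.max(2)
def blob(x0,y0,x1,y1,th):
    m=np.zeros_like(g);m[y0:y1,x0:x1]=(g[y0:y1,x0:x1]<th)*255
    k=max(cv2.findContours(m,0,2)[0],key=cv2.contourArea);return cv2.minAreaRect(k)
pad=blob(235,165,285,250,60);print(pad)
grip=blob(438,240,485,300,45);print(grip)
base=blob(150,115,490,140,45);print(base)
print('pad',cast(c,P,pad[0],.054))
A=cast(c,P,(313,135),.064);B=cast(c,P,(491,133),.064);print('deck',A,B,np.linalg.norm(A-B))
E1=cast(c,P,(165,122),.008);E2=cast(c,P,(474,121),.008);print('base',E1,E2,np.linalg.norm(E1-E2))
for a,b,la,lb in((A,B,(-.065,-.005),(-.065,.145)),(E1,E2,(-.075,-.155),(-.075,.155))):
    d=b-a;yaw=np.arctan2(-d[0],d[1]);M=R.from_euler('z',yaw).as_matrix()[:2,:2]
    print('yaw',yaw,'org',((a+b)[:2]-M@(np.array(la)+lb))/2)
print('grip',cast(c,P,(456,270),.09),'edge lead',cast(c,P,(240,206),.054))
```

```text
((259.4980773925781, 205.96890258789062), (57.63753890991211, 26.323638916015625), 86.42366790771484)
((452.7500305175781, 270.25), (32.52690887451172, 20.50609588623047), 45.0)
((319.00311279296875, 125.81185913085938), (9.405479431152344, 308.07403564453125), 89.43273162841797)
pad [ 0.52900046 -0.08353272  0.054     ]
deck [ 0.45481473 -0.05072007  0.064     ] [0.418276   0.09252801 0.064     ] 0.1478346751889227
base [ 0.481216  -0.1961542  0.008    ] [0.40810445 0.10022578 0.008     ] 0.3052644669377959
yaw 0.2497475912504925 org [ 0.51682989 -0.0308589 ]
yaw 0.2418532456290817 org [ 0.51747741 -0.03000153]
grip [0.53328381 0.09223316 0.09      ] edge lead [ 0.53322995 -0.10079241  0.054     ]
```

The two pose estimates agree: box origin (0.517, -0.0305), yaw 0.242. The grip sits where a locked lever should put it. I'll descend shut fingers beside the arm on its -x side.

```bash
cat >> h.py <<'E'
O=np.array([.517,-.0305]);YAW=.242
M=R.from_euler('z',YAW).as_matrix()[:2,:2]
def where():
    s=get_state();T=tool();b=M.T@(s['eef_pos'][:2]-O)
    rel=np.arctan2(-T[0,1],T[1,1])-YAW
    print('t %.2f box x %.1f y %.1f z %.1f mm, tool yaw-box %.3f, F %s'%(s['time_s'],b[0]*1e3,b[1]*1e3,s['eef_pos'][2]*1e3,rel,np.round(s['wrist_force'],1)));return b,T
def dp(bx,by,z): # mm box target -> tool-axes shift
    b,T=where();w=O+M@(np.array([bx,by])/1e3);return np.round(T[:3,:3].T@(np.r_[w,z/1e3]-T[:3,3]),3)
E
python3 -m crank '[{"twist":[0,0,0],"dp":[-0.027,0.085,0.03],"fingers":-1},{"twist":[0,0,0],"dp":[-0.027,0.085,0.05],"fingers":-1},{"twist":[0,0,0],"dp":[-0.027,0.085,0.09],"fingers":-1},{"twist":[0,0,0],"dp":[-0.027,0.085,0.127],"fingers":-1},{"twist":[0,0,0],"dp":[-0.027,0.085,0.127],"fingers":-1},{"twist":[0,0,0],"dp":[-0.027,0.085,0.127],"fingers":-1}]'
python3 - <<'E'
from h import *
where();T=tool();im=get_image("wrist");cv2.imwrite("pics/w2.png",im[:,:,::-1])
for th in np.arange(0,1.6,.16):
    u=np.array([np.sin(th),np.cos(th)]);n=np.array([u[1],-u[0]])
    f=np.array([45,30])+58*u-18*n
    print(round(th,2),dp(*f,74.5)) if 0 else print(round(th,2),np.round(f,1))
E
```

```text
time_s: 2.4
eef_pos: [0.5056, 0.0599, 0.0753]
tool_rot: [0.001, -0.121, 0.993, -0.0]
wrist_force: [0.2, -0.2, -0.1]
finger_gap: 0.0001
t 2.40 box x 10.6 y 90.5 z 75.3 mm, tool yaw-box 0.000, F [ 0.2 -0.2 -0.1]
0.0 [27. 88.]
0.16 [36.5 90.1]
0.32 [46.2 90.7]
0.48 [55.8 89.8]
0.64 [65.2 87.3]
0.8 [74.1 83.3]
0.96 [82.2 78. ]
1.12 [89.4 71.5]
1.28 [95.4 63.9]
1.44 [100.2  55.4]
```

View pics/w2.png

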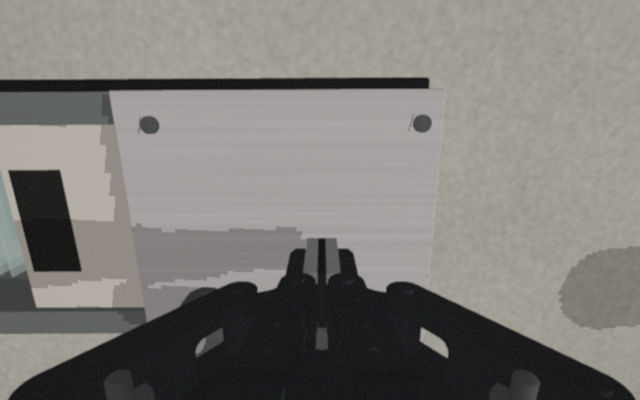

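```bash
python3 -m crank '[{"twist":[0,0,0],"dp":[-0.010,-0.003,0],"fingers":-1},{"twist":[0,0,0.08],"dp":[-0.021,-0.0015,0],"fingers":-1},{"twist":[0,0,0.24],"dp":[-0.031,0,0],"fingers":-1},{"twist":[0,0,0.40],"dp":[-0.0405,0,0],"fingers":-1},{"twist":[0,0,0.56],"dp":[-0.050,-0.002,0],"fingers":-1},{"twist":[0,0,0.72],"dp":[-0.059,-0.005,0],"fingers":-1},{"twist":[0,0,0.88],"dp":[-0.068,-0.010,0],"fingers":-1},{"twist":[0,0,1.04],"dp":[-0.0755,-0.016,0],"fingers":-1},{"twist":[0,0,1.2],"dp":[-0.082,-0.0225,0],"fingers":-1},{"twist":[0,0,1.36],"dp":[-0.0875,-0.031,0],"fingers":-1},{"twist":[0,0,1.44],"dp":[-0.0896,-0.035,0],"fingers":-1},{"twist":[0,0,1.5],"dp":[-0.091,-0.0385,0],"fingers":-1}]'
python3 - <<'E'
from h import *
where();im=get_image("top");cv2.imwrite("pics/t3.png",cv2.resize(im[150:290,200:440,::-1],None,fx=3,fy=3))
print(get_state()['joint_pos'])
E
```

```text
time_s: 3.95
eef_pos: [0.6031, 0.0446, 0.0755]
tool_rot: [-0.0, 0.589, 0.808, 0.001]
wrist_force: [-1.7, 1.5, 0.1]
finger_gap: 0.0001
t 3.95 box x 101.6 y 52.3 z 75.5 mm, tool yaw-box -1.503, F [-1.7  1.5  0.1]
[-4.31982741e-02  3.49365001e-01  1.76615142e+00  9.89728019e-04
  1.02554534e+00 -3.52731706e-01]
```

View pics/t3.png

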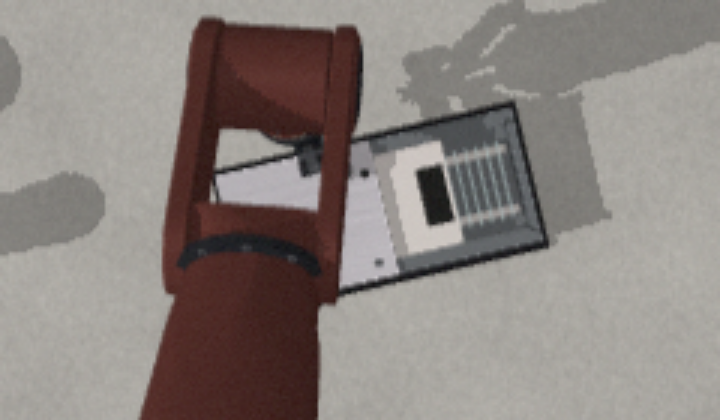

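Lever looks swung out. I'll nudge it a little further toward its stop, back off, lift and hover over the pad.

```bash
python3 -m crank '[{"twist":[0,0,0.07],"dp":[-0.005,0,0],"fingers":-1},{"twist":[0,0,0.07],"dp":[-0.005,0,0],"fingers":-1},{"twist":[0,0,0.07],"dp":[0.015,0,0],"fingers":-1},{"twist":[0,0,0.07],"dp":[0.015,0,-0.05],"fingers":-1},{"twist":[0,0,0.07],"dp":[0.0,-0.04,-0.06],"fingers":-1},{"twist":[0,0,0.07],"dp":[-0.05,-0.08,-0.06],"fingers":-1},{"twist":[0,0,0.07],"dp":[-0.099,-0.109,-0.05],"fingers":-1},{"twist":[0,0,0.07],"dp":[-0.099,-0.109,-0.02],"fingers":-1},{"twist":[0,0,0.07],"dp":[-0.099,-0.109,0.005],"fingers":-1},{"twist":[0,0,0.07],"dp":[-0.099,-0.109,0.01],"fingers":-1},{"twist":[0,0,0.07],"dp":[-0.099,-0.109,0.01],"fingers":-1}]'
python3 - <<'E'
from h import *
where();a=get_image("wrist");np.save('T4.npy',tool());b=get_image("top");cv2.imwrite("pics/w4.png",a[:,:,::-1])
cv2.imwrite("pics/m4.png",np.hstack([cv2.resize(a[:,:,::-1],(480,300)),cv2.resize(b[165:265,250:350,::-1],(300,300))]))
E
```

```text
time_s: 5.38
eef_pos: [0.5295, -0.0831, 0.0647]
tool_rot: [0.0, 0.616, 0.788, -0.0]
wrist_force: [0.1, -0.6, -0.2]
finger_gap: -0.0003
t 5.38 box x -0.5 y -54.0 z 64.7 mm, tool yaw-box -1.569, F [ 0.1 -0.6 -0.2]
```

View pics/m4.png

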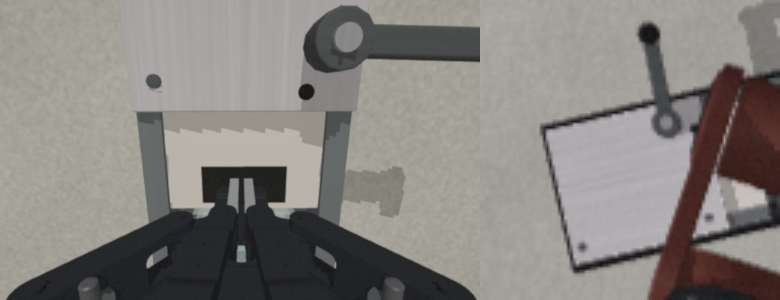

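The lever now stands perpendicular to the box, and the fingertips hover over the dark pad. Pressing down in small steps.

```bash
python3 -m crank '[{"twist":[0,0,0],"dp":[0,0,0.005],"fingers":-1},{"twist":[0,0,0],"dp":[0,0,0.009],"fingers":-1},{"twist":[0,0,0],"dp":[0,0,0.009],"fingers":-1}]'; python3 -m crank '[{"twist":[0,0,0],"dp":[0,0,0.0015],"fingers":-1},{"twist":[0,0,0],"dp":[0,0,0.0015],"fingers":-1}]'
```

```text
time_s: 5.85
eef_pos: [0.5288, -0.0833, 0.0549]
tool_rot: [-0.0, 0.616, 0.788, -0.0]
wrist_force: [0.2, 0.6, 0.4]
finger_gap: -0.0002
time_s: 6.1
eef_pos: [0.5294, -0.0836, 0.0541]
tool_rot: [0.0, 0.616, 0.788, 0.0]
wrist_force: [-0.7, 0.8, 2.2]
finger_gap: -0.0002
```

```bash
python3 -m crank '[{"twist":[0,0,0],"dp":[0,0,0.001],"fingers":-1},{"twist":[0,0,0],"dp":[0,0,0.001],"fingers":-1}]'
```

```text
time_s: 6.35
eef_pos: [0.5295, -0.0836, 0.054]
tool_rot: [-0.0, 0.616, 0.788, -0.0]
wrist_force: [-2.3, 0.9, 8.3]
finger_gap: 0.0
```

```bash
python3 -m crank '[{"twist":[0,0,0],"dp":[0,0,0.0007],"fingers":-1},{"twist":[0,0,0],"dp":[-0.003,0,0.0007],"fingers":-1},{"twist":[0,0,0],"dp":[-0.006,0,0.0007],"fingers":-1},{"twist":[0,0,0],"dp":[-0.010,0,0.0007],"fingers":-1},{"twist":[0,0,0],"dp":[-0.015,0,0.0007],"fingers":-1},{"twist":[0,0,0],"dp":[-0.015,0,0.0007],"fingers":-1}]'
python3 - <<'E'
from h import *
where();a=get_image("wrist");cv2.imwrite("pics/w5.png",a[:,:,::-1])
b=cv2.imread("pics/w4.png");cv2.imwrite("pics/m5.png",np.hstack([b[120:330,150:480],a[120:330,150:480,::-1]]))
E
```

```text
time_s: 7.1
eef_pos: [0.5333, -0.0987, 0.054]
tool_rot: [0.0, 0.616, 0.788, -0.0]
wrist_force: [-2.8, 0.5, 10.5]
finger_gap: -0.0002
t 7.10 box x -0.5 y -70.1 z 54.0 mm, tool yaw-box -1.570, F [-2.8  0.5 10.5]
```

View pics/m5.png

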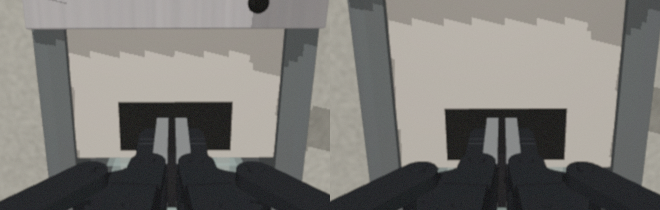

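The pad stays with the fingertip, so the cover is sliding. Continuing.

```bash
python3 -m crank '[{"twist":[0,0,0],"dp":[-0.005,0,0],"fingers":-1},{"twist":[0,0,0],"dp":[-0.010,0,0],"fingers":-1},{"twist":[0,0,0],"dp":[-0.015,0,0],"fingers":-1},{"twist":[0,0,0],"dp":[-0.020,0,0],"fingers":-1},{"twist":[0,0,0],"dp":[-0.025,0,0],"fingers":-1},{"twist":[0,0,0],"dp":[-0.030,0,0],"fingers":-1},{"twist":[0,0,0],"dp":[-0.035,0,0],"fingers":-1},{"twist":[0,0,0],"dp":[-0.040,0,0],"fingers":-1},{"twist":[0,0,0],"dp":[-0.042,0,0],"fingers":-1},{"twist":[0,0,0],"dp":[-0.042,0,0],"fingers":-1}]'; python3 -m crank '[{"twist":[0,0,0],"dp":[-0.003,0,0],"fingers":-1},{"twist":[0,0,0],"dp":[-0.003,0,0],"fingers":-1}]'; python3 -m crank '[{"twist":[0,0,0],"dp":[-0.003,0,0],"fingers":-1},{"twist":[0,0,0],"dp":[-0.003,0,0],"fingers":-1}]'
python3 - <<'E'
from h import *
where();a=get_image("wrist");cv2.imwrite("pics/w6.png",a[:,:,::-1])
c=get_calibration("wrist");P=tool()@c['tool_from_camera']
g=a.max(2);r=np.where(g[150:240,260]<45)[0]+150;print('pad far edge row',r.min() if len(r) else None, M.T@(cast(c,P,(260,r.min()),.054)[:2]-O))
b=get_image("scene");cv2.imwrite("pics/s6.png",b[:,:,::-1])
E
```

```text
time_s: 8.4
eef_pos: [0.5436, -0.1393, 0.054]
tool_rot: [0.0, 0.616, 0.788, -0.0]
wrist_force: [-3.1, 0.7, 9.1]
finger_gap: -0.0001
time_s: 8.65
eef_pos: [0.5442, -0.1421, 0.054]
tool_rot: [0.0, 0.616, 0.788, -0.0]
wrist_force: [-3.5, 1.0, 10.6]
finger_gap: -0.0
time_s: 8.9
eef_pos: [0.545, -0.1451, 0.054]
tool_rot: [0.0, 0.616, 0.788, -0.0]
wrist_force: [-3.0, 1.1, 9.2]
finger_gap: 0.0
t 8.90 box x -0.3 y -117.9 z 54.0 mm, tool yaw-box -1.570, F [-3.   1.1  9.2]Traceback (most recent call last):
  File "<stdin>", line 4, in <module>
    return umr_minimum(a, axis, None, out, keepdims, initial, where)
ValueError: zero-size array to reduction operation minimum which has no identity
```

```bash
for i in 1; do python3 -m crank '[{"twist":[0,0,0],"dp":[-0.0025,0,0],"fingers":-1},{"twist":[0,0,0],"dp":[-0.0025,0,0],"fingers":-1}]'; python3 -m crank '[{"twist":[0,0,0],"dp":[-0.0025,0,0],"fingers":-1},{"twist":[0,0,0],"dp":[-0.0025,0,0],"fingers":-1}]'; python3 -m crank '[{"twist":[0,0,0],"dp":[-0.002,0,0],"fingers":-1},{"twist":[0,0,0],"dp":[-0.002,0,0],"fingers":-1}]'; done
python3 - <<'E'
from h import *
where();a=get_image("wrist");b=get_image("scene")
cv2.imwrite("pics/m6.png",np.hstack([a[100:300,160:480,::-1],cv2.resize(b[150:260,250:370,::-1],None,fx=200/110,fy=200/110)]))
E
```

```text
time_s: 9.2
eef_pos: [0.5456, -0.1472, 0.054]
tool_rot: [0.0, 0.616, 0.788, 0.0]
wrist_force: [-3.3, 1.7, 10.0]
finger_gap: -0.0005
time_s: 9.45
eef_pos: [0.5456, -0.1473, 0.054]
tool_rot: [-0.002, 0.617, 0.787, 0.001]
wrist_force: [-4.4, 7.3, 13.6]
finger_gap: 0.0003
time_s: 9.7
eef_pos: [0.5462, -0.1491, 0.0539]
tool_rot: [-0.002, 0.617, 0.787, 0.002]
wrist_force: [-3.5, 8.4, 12.5]
finger_gap: -0.0003
t 9.70 box x -0.0 y -122.1 z 53.9 mm, tool yaw-box -1.571, F [-3.5  8.4 12.5]
```

View pics/m6.png

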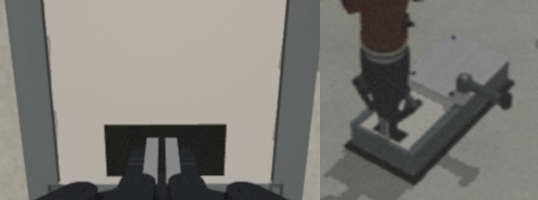

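The cover is at its stop: force rose to 8 N at tip y of about -120, with the lever still open. Lifting, then moving to the lever's -y side.

```bash
python3 -m crank '[{"twist":[0,0,0],"dp":[0,0,-0.02],"fingers":-1},{"twist":[0,0,0],"dp":[0,0,-0.05],"fingers":-1},{"twist":[0,0,0],"dp":[0.04,0.04,-0.05],"fingers":-1},{"twist":[0,0,0],"dp":[0.08,0.08,-0.05],"fingers":-1},{"twist":[0,0,0],"dp":[0.116,0.103,-0.05],"fingers":-1},{"twist":[0,0,0],"dp":[0.116,0.103,-0.022],"fingers":-1},{"twist":[0,0,0],"dp":[0.116,0.103,-0.022],"fingers":-1},{"twist":[0,0,0],"dp":[0.116,0.103,-0.022],"fingers":-1}]'
python3 - <<'E'
from h import *
b,T=where();a=get_image("wrist");cv2.imwrite("pics/w7.png",a[:,:,::-1]);tp=get_image("top")
cv2.imwrite("pics/m7.png",np.hstack([a[60:360,160:600,::-1],cv2.resize(tp[160:260,270:390,::-1],(360,300))]))
b=b*1e3
for th in np.r_[1.57,np.arange(1.44,-.01,-.16),-.02]:
    u=np.array([np.sin(th),np.cos(th)]);n=np.array([u[1],-u[0]]);f=np.array([45,30])+58*u+18*n
    print(round(th-1.57,2),np.round([f[1]-b[1],f[0]-b[0]],1))
E
```

```text
time_s: 10.8
eef_pos: [0.6183, -0.0147, 0.0748]
tool_rot: [0.0, 0.616, 0.787, 0.0]
wrist_force: [0.7, 0.2, 0.5]
finger_gap: 0.0002
t 10.80 box x 102.2 y -9.0 z 74.8 mm, tool yaw-box -1.570, F [0.7 0.2 0.5]
0.0 [21.   0.8]
-0.13 [28.7  2.7]
-0.29 [38.4  3.6]
-0.45 [48.   2.9]
-0.61 [57.5  0.7]
-0.77 [66.5 -3. ]
-0.93 [74.8 -8.1]
-1.09 [ 82.1 -14.4]
-1.25 [ 88.4 -21.8]
-1.41 [ 93.4 -30.2]
-1.57 [ 97.  -39.2]
-1.59 [ 97.3 -40.3]
```

View pics/m7.png

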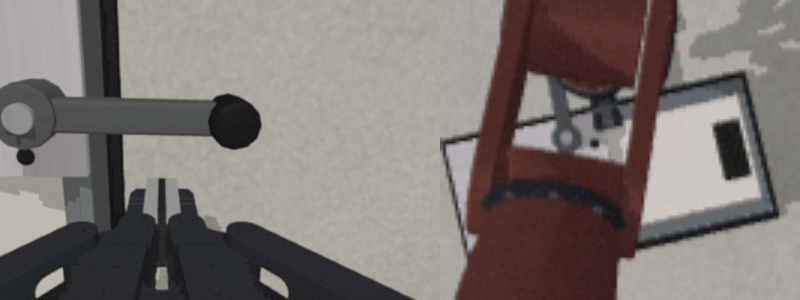

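The cover now spans the compartment, and the fingertips are beside the open arm between hub and grip. Swinging it shut.

```bash
python3 -m crank '[{"twist":[0,0,0],"dp":[0.012,0.001,0],"fingers":-1},{"twist":[0,0,0],"dp":[0.021,0.001,0],"fingers":-1},{"twist":[0,0,-0.13],"dp":[0.0287,0.0027,0],"fingers":-1},{"twist":[0,0,-0.29],"dp":[0.0384,0.0036,0],"fingers":-1},{"twist":[0,0,-0.45],"dp":[0.048,0.003,0],"fingers":-1},{"twist":[0,0,-0.61],"dp":[0.0575,0.0007,0],"fingers":-1},{"twist":[0,0,-0.77],"dp":[0.0665,-0.003,0],"fingers":-1},{"twist":[0,0,-0.93],"dp":[0.0748,-0.008,0],"fingers":-1},{"twist":[0,0,-1.09],"dp":[0.082,-0.0144,0],"fingers":-1},{"twist":[0,0,-1.25],"dp":[0.0884,-0.0218,0],"fingers":-1},{"twist":[0,0,-1.41],"dp":[0.0934,-0.030,0],"fingers":-1},{"twist":[0,0,-1.53],"dp":[0.096,-0.037,0],"fingers":-1}]'
python3 -c "
from h import *
where()"
```

```text
time_s: 12.4
eef_pos: [0.5604, 0.071, 0.0749]
tool_rot: [0.002, -0.103, 0.995, -0.0]
wrist_force: [3.4, 0.5, -2.2]
finger_gap: -0.0003
t 12.40 box x 66.4 y 88.2 z 74.9 mm, tool yaw-box -0.035, F [ 3.4  0.5 -2.2]
```

```bash
python3 -m crank '[{"twist":[0,0,0],"dp":[0.003,0,0],"fingers":-1},{"twist":[0,0,0],"dp":[0.003,0,0],"fingers":-1}]'; python3 -m crank '[{"twist":[0,0,0],"dp":[0.002,0,0],"fingers":-1},{"twist":[0,0,0],"dp":[0.002,0,0],"fingers":-1}]'; python3 -m crank '[{"twist":[0,0,0],"dp":[0.002,0,0],"fingers":-1},{"twist":[0,0,0],"dp":[0.002,0,0],"fingers":-1}]'
```

```text
time_s: 12.65
eef_pos: [0.5575, 0.0706, 0.0749]
tool_rot: [0.002, -0.1, 0.995, 0.001]
wrist_force: [3.9, 2.7, -1.7]
finger_gap: 0.0
time_s: 12.9
eef_pos: [0.5574, 0.0705, 0.075]
tool_rot: [0.004, -0.1, 0.995, 0.001]
wrist_force: [8.4, 4.2, -3.4]
finger_gap: 0.0002
time_s: 13.15
eef_pos: [0.5573, 0.0705, 0.0752]
tool_rot: [0.006, -0.1, 0.995, 0.001]
wrist_force: [13.1, 6.6, -7.8]
finger_gap: 0.0001
```

Hard stop reached: no further motion while the force climbs. Backing away and lifting for a check.

```bash
python3 -m crank '[{"twist":[0,0,0],"dp":[-0.01,0,0],"fingers":-1},{"twist":[0,0,0],"dp":[-0.025,0,0],"fingers":-1},{"twist":[0,0,0],"dp":[-0.025,0,-0.05],"fingers":-1},{"twist":[0,0,0],"dp":[-0.02,0,-0.10],"fingers":-1},{"twist":[0,0,0],"dp":[0.03,-0.04,-0.13],"fingers":-1},{"twist":[0,0,0],"dp":[0.08,-0.085,-0.13],"fingers":-1},{"twist":[0,0,0],"dp":[0.08,-0.085,-0.13],"fingers":-1},{"twist":[0,0,0],"dp":[0.08,-0.085,-0.13],"fingers":-1},{"twist":[0,0,0],"dp":[0.08,-0.085,-0.13],"fingers":-1}]'
python3 - <<'E'
from h import *
where();a=get_image("wrist");c=get_calibration("wrist");P=tool()@c['tool_from_camera']
cv2.imwrite("pics/w8.png",a[:,:,::-1]);g=a.max(2)
m=np.zeros_like(g);m[150:300,130:300]=(g[150:300,130:300]<60)*255
m[:,290:]=0;ks=[k for k in cv2.findContours(m,0,2)[0] if 500<cv2.contourArea(k)<3500]
for k in ks:
    r=cv2.minAreaRect(k);print(r,(M.T@(cast(c,P,r[0],.054)[:2]-O)*1e3).round(1))
tp=get_image("top");ct=get_calibration("top");s=get_image("scene");cv2.imwrite("pics/m8.png",np.vstack([a[80:320,130:530,::-1],cv2.resize(tp[140:260,100:500,::-1],(400,120))]))
for w in((.533,.092,.09),):print('expected locked grip px',project(c,P,w))
E
```

```text
time_s: 14.28
eef_pos: [0.4916, -0.0298, 0.2039]
tool_rot: [-0.0, -0.101, 0.995, 0.0]
wrist_force: [-0.0, -0.8, 0.4]
finger_gap: -0.0001
t 14.28 box x -24.5 y 6.7 z 203.9 mm, tool yaw-box -0.039, F [-0.  -0.8  0.4]
((243.0, 280.0), (38.0, 92.0), 90.0) [ 65.2 -74.3]
((187.2027130126953, 217.7162322998047), (58.03284454345703, 25.810640335083008), 80.53767395019531) [  -0.9 -119.7]
expected locked grip px [452.19562227 271.34363757]
```

View pics/m8.png

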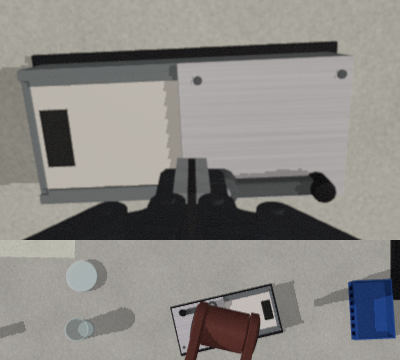

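```bash
python3 -c "
from cell import *
print(close_job())"
```

```text
the job is handed in; nothing more can be done
None
```

I swung the lever open, slid the cover home and swung the lever back to locked, then handed the job in at about 14.4 s of the 64 s. No verdict was reported. I moved the lever with shut fingertips against the arm's side, and dragged the cover with the tips on its pad.

- **Cover:** the last wrist view put the pad centre at box y -119.7 mm. That places the leading edge at about -137 mm, the compartment's closed end. During the drag the tip stopped following the commanded steps there and the sideways force rose to about 8 N. The highest upward force read during pressing was about 14 N, well under the 40 N limit.
- **Lever, open:** I pushed it to about 1.57 rad by my commanded path. The pictures showed it square to the box, though I did not measure the angle exactly.
- **Lever, locked:** I pushed it until it stopped moving, with the wrist force reaching about 13 N along x. The grip then appeared within about 4 px of where a locked lever should show it.
- **Bystanders:** the basket, beaker and dish were seen in the last top view where they stood at the start. I judged that by eye and did not measure it.
- **Arm:** it finished about 140 mm above the box, touching nothing, with wrist force under 1 N.

One pad-edge measurement during the drag failed because the gripper hid that edge. I relied on the force rise and the later view instead, and no checks disagreed.

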